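# Sniff a brazed seam for leaks

## Task

Take the yellow leak-detector pen from its stand and check the brass-coloured brazed seam under the copper pipe: guide the pen's tip slowly (about 3 cm a second) along the whole seam, round its bend, from the end by the red dot to the end by the green dot, keeping the tip just above the bead or only lightly touching it, within a few millimetres. Then put the pen back upright in its stand, down on its collar. Do not knock or press hard on the manifold, and leave everything else on the bench where it is.

Things in the scene. Friction and masses are not known exactly. Their poses are not given: they have to be found in the camera images.
- pen: yellow leak-detector pen, the tool, loose, 0.08 to 0.17 kg. Origin: centre of its blunt steel TIP (8 mm across); own z runs from tip to handle. From the tip: nose 8 mm across for 30 mm, widening to a 25 mm round shank from 50 to 75 mm, round black collar 42 mm across from 75 to 81 mm, yellow square handle from 81 to 145 mm, cap to 149 mm. Starts upright in the stand, tip 15 mm above the table
- pen_grip (a point): middle of the pen's yellow handle, on its axis, 116 mm from the tip; the handle is 20 x 20 mm with sides along the pen's x and y: grip here
- stand: fixed pen stand: black disc 90 mm across, 12 mm high, with a grey upright tube on its centre, 44 mm outside and 32 mm inside diameter. Origin at the centre of its underside, z up. The pen hangs in the tube with its collar resting on the rim
- stand_rim (a point): centre of the tube's mouth, at the height of the rim, 90 mm above the table
- manifold: fixed brazed manifold: block and plate, 120 (x) x 250 (y) mm, plate top 38 mm above the table; origin at the centre of its underside; its -x side faces the robot's side, turned at most 0.25 rad. A brass-coloured bead 8 mm wide on the plate is the seam: along y at x = -16, at 45 degrees over to x = +16, along y again. Red dot (18 mm) beyond its +y end, green dot beyond its -y end
- pipe_mid (a point): middle of the copper pipe over the seam, on its axis: 20 mm thick, along the manifold's y at x = 6 mm, 137 mm above the table (underside 127), on two legs of the same pipe at y = +-108 mm. An upright pen with gripper does not fit past it all along the seam; one leaning 32 to 50 degrees from vertical, handle towards the manifold's -x side, does
- seam0 (a point): point 0 of 0 to 6 on the crest of the brass-coloured bead, at x -16, y 74, z 42 mm in the manifold's frame (start, 18 mm short of the red dot's centre)
- seam1 (a point): point 1 of 0 to 6 on the crest of the brass-coloured bead, at x -16, y 46, z 42 mm in the manifold's frame
- seam2 (a point): point 2 of 0 to 6 on the crest of the brass-coloured bead, at x -16, y 18, z 42 mm in the manifold's frame (first corner of the bend)
- seam3 (a point): point 3 of 0 to 6 on the crest of the brass-coloured bead, at x 0, y 0, z 42 mm in the manifold's frame
- seam4 (a point): point 4 of 0 to 6 on the crest of the brass-coloured bead, at x 16, y -18, z 42 mm in the manifold's frame (second corner of the bend)
- seam5 (a point): point 5 of 0 to 6 on the crest of the brass-coloured bead, at x 16, y -46, z 42 mm in the manifold's frame
- seam6 (a point): point 6 of 0 to 6 on the crest of the brass-coloured bead, at x 16, y -74, z 42 mm in the manifold's frame (end, 18 mm short of the green dot's centre)
- tin_a: white tin with orange band, 84 mm across, 115 mm high, bystander; origin under its centre
- tin_b: second such tin, bystander
- spray: white spray bottle with green head, 84 mm across, 180 mm high, bystander; origin under its centre
- union: brass pipe union, 32 mm across, 34 mm high, bystander; origin under its centre
- elbow: copper pipe elbow lying down, 22 mm thick, about 65 mm each way, bystander; origin near the bend, on the table
- wrench: steel wrench lying flat, 170 mm, bystander
- driver: screwdriver with red handle lying flat, 190 mm, bystander

How it is judged:
On the way, in this order (a step that is already met when the one before it is completed fails the run):
1. the pen's tip is within 10 mm of seam point 0, moving slower than 80 mm/s (distance between pen and seam0 below 0.01 m and linear speed of pen below 0.08 m/s), for 0.15 s.
2. the pen's tip is within 10 mm of seam point 1, moving slower than 80 mm/s (distance between pen and seam1 below 0.01 m and linear speed of pen below 0.08 m/s), for 0.15 s.
3. the pen's tip is within 10 mm of seam point 2, moving slower than 80 mm/s (distance between pen and seam2 below 0.01 m and linear speed of pen below 0.08 m/s), for 0.15 s.
4. the pen's tip is within 10 mm of seam point 3, moving slower than 80 mm/s (distance between pen and seam3 below 0.01 m and linear speed of pen below 0.08 m/s), for 0.15 s.
5. the pen's tip is within 10 mm of seam point 4, moving slower than 80 mm/s (distance between pen and seam4 below 0.01 m and linear speed of pen below 0.08 m/s), for 0.15 s.
6. the pen's tip is within 10 mm of seam point 5, moving slower than 80 mm/s (distance between pen and seam5 below 0.01 m and linear speed of pen below 0.08 m/s), for 0.15 s.
7. the pen's tip is within 10 mm of seam point 6, moving slower than 80 mm/s (distance between pen and seam6 below 0.01 m and linear speed of pen below 0.08 m/s), for 0.15 s.
At the end, for the whole second after the job is handed in: After the tip has passed the seven seam points in order, the pen stands in the stand: tip within 10 mm of the stand's axis and 10 to 20 mm above the table (collar on the rim), upright within 0.12 rad, at rest (horizontal distance between pen and stand below 0.01 m and z of pen in the frame of stand between 0.01 and 0.02 m and angle between pen's own z axis and vertical below 0.12 rad and linear speed of pen below 0.02 m/s); the robot touches nothing.
It fails at once if the pen or the robot presses on the manifold with more than 15 N (contact force between any of pen, the fingers, the arm and manifold above 15 N).
It fails at once if a bystander is shifted by more than 20 mm (distance of any of tin_a, tin_b, spray, union, elbow, wrench, driver from where it was at the start of the episode above 0.02 m).
It also fails if it takes over 67 s, if anything falls off the work surface, if the arm or the gripper's body presses on something with over 40 N, if the wrist force passes 120 N, or if a joint passes its speed limit or range.

## Robot

A 6-joint arm with a two-finger parallel gripper is mounted at the origin on the work surface. World frame = base frame: x ahead of the robot, y to its left, z up, the work surface at z = 0. Lengths are in m, angles in rad, forces in N, time in s.
With the tool pointing down it reaches from about 0.3 to 0.875 m from the base axis. Payload 6.4 kg.
Tool frame: the origin (TCP) lies midway between the tips of the shut fingers; the grasp point (between the pads) lies 19 mm behind it; z points along the fingers, y is the line along which they close (so a half turn about z gives the same grasp; the last joint's range is limited). The gripper opens to 85 mm and grips with 20 to 120 N. Pads are 22 mm wide; open, the fingers measure 114 mm over their backs; the gripper's body (76 mm by 85 mm) begins 54 mm behind the grasp point. The pads swing forward as they close: fully open they stand 13 mm farther back than shut.
Start: joints at [-0.206, 0.181, 1.607, -0, 1.354, -0.206], TCP at [0.575, 0, 0.209] pointing down, gripper open.
Joint ranges: [-2.99, 2.99], [-0.89, 2.07], [0.3, 2.58], [-1.14, 4.28], [0, 2.63], [-3.12, 3.12]. Speed limits (rad/s): [2.57, 2.57, 3.01, 3.14, 3.14, 3.14].

## Interface

Orientations are given as a unit quaternion [w, x, y, z].
In Python, from bench import ctrl, vision, workorder gives the robot as it stands. The module is installed in compiled form; this text tells all that it offers.
- The arm moves only by the tool servo_tool, never from a script. Its argument "steps" is a list of rows, each an object of numbers: "dx", "dy", "dz": the shift along the world's x, y, z as a fraction of full scale; "wx", "wy", "wz": the turn, a rotation vector about the world's x, y, z as a fraction of full scale. A call has exactly 5 rows; each row is the pose to reach, as a shift and turn from the pose commanded when the call began, turning the shorter way round; what a row does not reach only later rows make up. Full scale, the value 1, is 100 mm for a shift and pi rad for a turn. A row lasts 1/12 s, in which the tool goes at most 41.7 mm and 7.16 degrees, less where a joint would pass 70% of its speed; a pose out of reach is approached as far as the arm can. A call with a number of a shift or a turn outside -1 to 1 is refused whole. A call with a gripper value outside its range is refused whole. "jaw" is the opening, from 0 (shut) to 1 (fully open), set as the call begins (left out, the last holds). The fingers move at their own pace and stop on an object; the grip force is fixed at half the most. Time passes only in rows, so rows that repeat a pose let the fingers close, or fill a call up. It gives the time, the measured TCP pose, the force, the opening and the grip force at its end, in the units of the state.
- ctrl.get_obs(): the state, without advancing time (a new reading comes with each control period).
- vision.camera(name): name is "scene" or "side" or "wrist"; returns a dict with "frame" (384x512x3 uint8, red, green, blue), "vfov" (degrees; the focal length in pixels is half the picture's height over the tangent of half this angle, whatever the lens; pixels are square), "cx", "cy" (the principal point, pixels), "camera_from_world" (4x4, takes a point from world to camera coordinates). Camera axes: x right, y up, looking along -z (the intrinsics and any distortion apply to the point x, -y, -z); pixel columns grow to the right and rows downward; lengths in m; the calibration is good to about 2 mm. A picture is of the moment at which its call begins. There is no depth.
- workorder.hand_in(): hands the job in; it is judged then, once.
The state is a dict: "time_s": time; "q": joint angles; "dq": joint speeds; "joint_efforts": joint torques, N m; "eef_pos": TCP position; "eef_rot": TCP orientation; "wrist_force": force on the tool from outside, world axes, zero at the start; "torque": the same for the moment, N m; "opening": opening from 0.0 (shut) to 1.0 (fully open); "grasp_force": force on a finger pad.
Only numpy, scipy, OpenCV 4.12 (cv2) and the standard library are available. Lean on these libraries where they do the work, as an engineer would, in place of code of your own. Each camera call takes 0.05 s, during which the arm holds its last target. There are 200 camera calls.

## Working session

There is one attempt and no reset: what is moved stays moved. The work goes in short steps, Python scripts to look and compute and a tool call to move; the robot and the scene stay as the last step left them, time stands still between calls to the robot, and variables do not carry over. Pictures are saved under pics/ and viewed, at most 10 in all, crops included, and the job is handed in when it is done.

Besides the shell and the picture viewer there is one more tool, called after "Emit:" as a command line: name --argument value ..., lists and objects as JSON in quotes. servo_tool: Moves the arm, as the interface text tells. Its arguments: {"type":"object","properties":{"steps":{"type":"array","items":{"type":"object","properties":{"dx":{"type":"number"},"dy":{"type":"number"},"dz":{"type":"number"},"wx":{"type":"number"},"wy":{"type":"number"},"wz":{"type":"number"}}}},"jaw":{"type":"number"}},"required":["steps"]}

```bash
mkdir -p pics; python3 - <<'E'
from bench import ctrl, vision
import cv2,pickle,numpy as np
o=ctrl.get_obs(); print({k:np.round(v,3).tolist() for k,v in o.items()})
d={n:vision.camera(n) for n in("scene","side","wrist")}
pickle.dump(d,open('c0.pkl','wb'))
for n in d: print(n,d[n]['vfov'],d[n]['cx'],d[n]['cy'],np.round(d[n]['camera_from_world'],3).tolist(),[k for k in d[n]])
a=cv2.resize(d['scene']['frame'],(800,600),interpolation=cv2.INTER_CUBIC);cv2.imwrite('pics/scene0.png',a[:,:,::-1])
a=cv2.resize(d['side']['frame'],(800,600),interpolation=cv2.INTER_CUBIC);cv2.imwrite('pics/side0.png',a[:,:,::-1])
E
```

```text
{'time_s': 0.0, 'q': [-0.206, 0.182, 1.608, 0.0, 1.354, -0.206], 'dq': [-0.002, 0.001, -0.0, -0.003, -0.0, 0.0], 'joint_efforts': [0.0, -44.487, -35.134, -0.0, 0.009, 0.0], 'eef_pos': [0.574, 0.0, 0.209], 'eef_rot': [-0.001, 0.707, 0.707, -0.0], 'wrist_force': [-0.213, -0.015, -0.63], 'torque': [-0.03, 0.012, -0.029], 'grasp_force': 0.0, 'opening': 0.999}
scene 46.43320748806002 259.41369996413727 191.6908313779437 [[-0.56, 0.828, -0.001, 0.431], [-0.693, -0.468, 0.549, 0.307], [0.454, 0.308, 0.836, -1.589], [0.0, 0.0, 0.0, 1.0]] ['frame', 'vfov', 'cx', 'cy', 'camera_from_world']
side 53.65151766510447 255.24494211283672 193.65712718041206 [[0.776, -0.63, -0.015, -0.526], [0.35, 0.411, 0.842, -0.249], [-0.524, -0.659, 0.54, -0.792], [0.0, 0.0, 0.0, 1.0]] ['frame', 'vfov', 'cx', 'cy', 'camera_from_world']
wrist 58.573111813968346 258.9507331614268 195.1300531623743 [[1.0, -0.001, -0.002, -0.575], [0.0, 0.966, -0.259, 0.033], [0.002, 0.259, 0.966, -0.378], [0.0, 0.0, 0.0, 1.0]] ['frame', 'vfov', 'cx', 'cy', 'camera_from_world']
```

View pics/scene0.png

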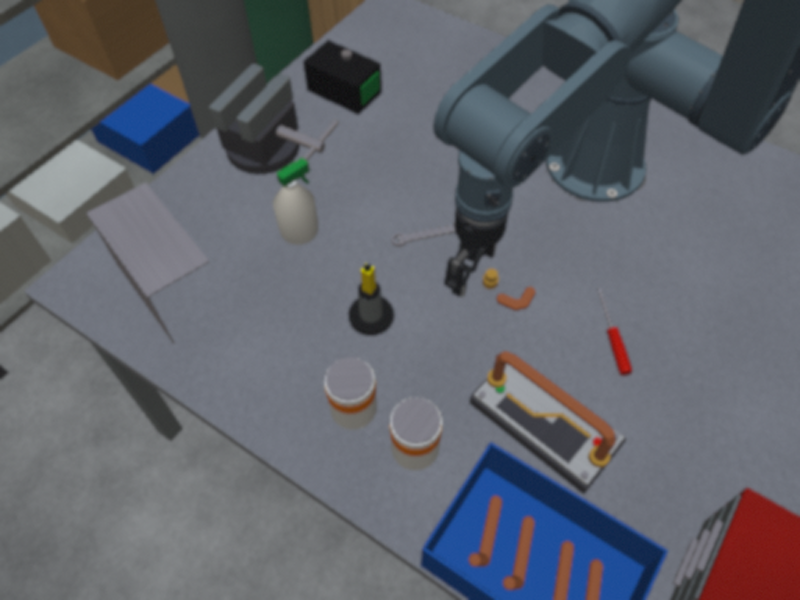

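View pics/side0.png

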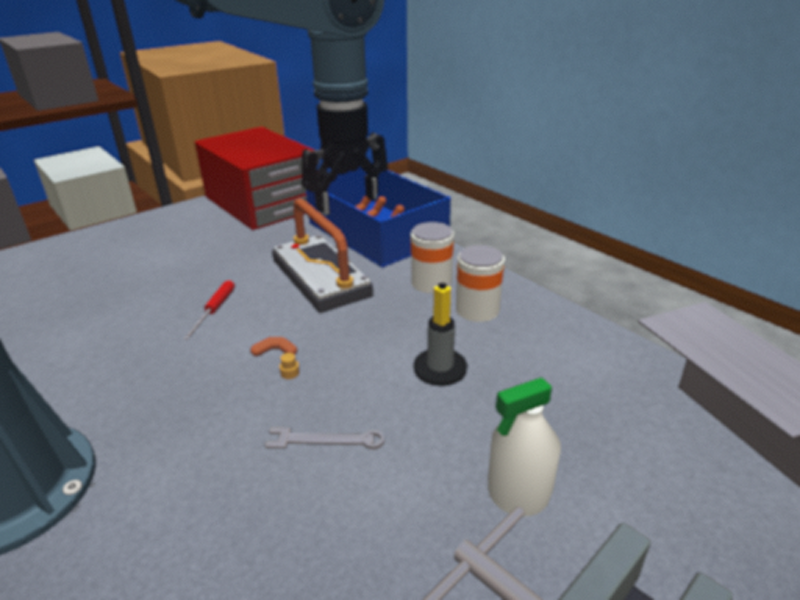

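The scene view shows the pen and stand at (370,300), the manifold at (547,420), the red dot at (598,441) and the green dot at (500,389). In the side view the pen is at (442,310) and the manifold at (320,265). Next I'll take colour centroids and triangulate.

```bash
cat > h.py <<'E'
import numpy as np,cv2
def f(c): return c['frame'].shape[0]/2/np.tan(np.radians(c['vfov']/2))
def proj(c,P):
    P=np.atleast_2d(P); T=c['camera_from_world']; q=P@T[:3,:3].T+T[:3,3]
    return np.c_[c['cx']+f(c)*q[:,0]/-q[:,2], c['cy']-f(c)*q[:,1]/-q[:,2]]
def onz(c,uv,z):
    T=c['camera_from_world'];R=T[:3,:3];o=-R.T@T[:3,3]
    d=R.T@np.array([(uv[0]-c['cx'])/f(c),-(uv[1]-c['cy'])/f(c),-1]);return o+d*(z-o[2])/d[2]
def blob(c,lo,hi,box):
    x0,y0,x1,y1=box; h=cv2.cvtColor(c['frame'],cv2.COLOR_RGB2HSV)[y0:y1,x0:x1]
    m=cv2.inRange(h,np.array(lo),np.array(hi)); n,l,s,ce=cv2.connectedComponentsWithStats(m)
    return [(s[i].tolist()[:5],np.round(ce[i]+[x0,y0],1).tolist()) for i in range(1,n) if s[i][4]>5]
E
python3 - <<'E'
import pickle; from h import *
d=pickle.load(open('c0.pkl','rb'));S,D,W=d['scene'],d['side'],d['wrist']
for n,c,b1,b2,b3 in(("scene",S,(375,270,392,290),(310,240,330,256),(220,165,250,190)),("side",D,(180,150,200,165),(210,165,235,190),(270,175,295,210))):
    print(n,'red',[(b,onz(c,b[1],.0385)) for b in blob(c,(0,170,100),(4,255,255),b1)],'grn',[(b,onz(c,b[1],.0385)) for b in blob(c,(45,120,60),(85,255,255),b2)])
    print('yel',[(b,onz(c,b[1],.128)) for b in blob(c,(22,150,60),(35,255,255),b3)])
print('rim/base', onz(S,(371/1.5625,317/1.5625),.012), onz(D,(440/1.5625,365/1.5625),.012))
cv2.imwrite('pics/w0.png',np.hstack([cv2.resize(S['frame'][215:325,290:410],(480,440),interpolation=2),cv2.resize(W['frame'],(320,240)).repeat(1,0) if 0 else np.pad(cv2.resize(W['frame'],(320,240)),((0,200),(0,0),(0,0)))])[:,:,::-1])
E
```

```text
scene red [(([6, 11, 4, 3, 11], [382.4, 282.1]), array([0.62122548, 0.29276032, 0.0385    ]))] grn [(([8, 8, 4, 3, 10], [319.5, 248.8]), array([0.62984827, 0.10639567, 0.0385    ]))]
yel [(([11, 6, 10, 18, 126], [235.3, 179.6]), array([ 0.61933192, -0.18292188,  0.128     ]))]
side red [] grn []
yel [(([7, 8, 11, 26, 235], [282.4, 195.3]), array([ 0.61239103, -0.18817109,  0.128     ]))]
rim/base [ 0.622606   -0.17914538  0.012     ] [ 0.6110109  -0.19063791  0.012     ]
```

View pics/w0.png

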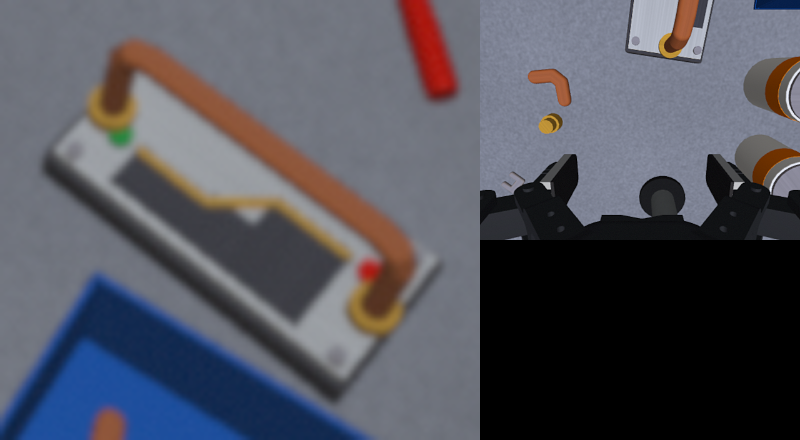

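The crop shows the bead end by green at (140,152), its corners at (205,205) and (277,203), and the red end at (348,257). The dots are 186.6 mm apart against an expected 186.8, so the calibration holds. Next I'll fit the manifold pose and check the bystanders.

```bash
cat >> h.py <<'E'
SEAM=np.array([[-16,74,42],[-16,46,42],[-16,18,42],[0,0,42],[16,-18,42],[16,-46,42],[16,-74,42]])/1e3
def mw(p,P):
    c,s=np.cos(p[2]),np.sin(p[2]);P=np.atleast_2d(P);return np.c_[p[0]+c*P[:,0]-s*P[:,1],p[1]+s*P[:,0]+c*P[:,1],P[:,2]]
E
python3 - <<'E'
import pickle; from h import *
from scipy.optimize import least_squares
d=pickle.load(open('c0.pkl','rb'));S,D,W=d['scene'],d['side'],d['wrist']
M=np.array([[-16,92,38.5],[16,-92,38.5],[-16,74,42],[-16,18,42],[16,-18,42],[16,-74,42]])/1e3
px=np.array([[382.4,282.1],[319.5,248.8]]+[[290+a/4,215+b/4] for a,b in((348,257),(277,203),(205,205),(140,152))])
r=least_squares(lambda p:(proj(S,mw(p,M))-px).ravel(),[.6255,.2,-.12])
print(r.x,np.round(r.fun.reshape(-1,2),1).tolist())
print('side proj dots',proj(D,mw(r.x,M[:2]))*1.5625, 'seam',proj(D,mw(r.x,M[2:]))*1.5625)
print('wrist flange -y',proj(W,mw(r.x,[.006,-.108,.045]))*.625+[480,0])
for n,c,uv,z in(('tin_a',S,(350,378),.115),('tin_b',S,(416,422),.115),('tina_s',D,(432,232),.115),('tinb_s',D,(480,256),.115),('spray',D,(521,490),.02),('spray',S,(293,168),.17),('wrenchL',S,(400,240),0),('wrR',D,(285,438),0),('union',S,(490,278),.02),('elbow',S,(517,300),.01)): print(n,onz(c,np.array(uv)/1.5625,z)[:2].round(3))
E
```

```text
[ 0.62804098  0.20074475 -0.13123009] [[-0.0, 1.1], [-0.0, 0.7], [-0.1, -0.8], [0.1, -0.3], [0.2, -0.8], [-0.2, -0.1]]
side proj dots [[294.31246118 246.03067389]
 [346.20035183 277.75711679]] seam [[297.445246   247.79619415]
 [308.18899404 258.19136083]
 [329.629764   261.1128979 ]
 [341.94836215 272.4235632 ]]
wrist flange -y [[672.99169659  44.85699036]]
tin_a [ 0.789 -0.098]
tin_b [0.793 0.037]
tina_s [0.791 0.033]
tinb_s [ 0.791 -0.098]
spray [ 0.512 -0.45 ]
spray [ 0.508 -0.439]
wrenchL [ 0.428 -0.244]
wrR [ 0.335 -0.159]
union [ 0.42  -0.033]
elbow [0.429 0.035]
```

Emit:
servo_tool --steps '[{"dx":0.1,"dz":0.2,"wz":0.035},{"dx":0.25,"dz":0.4,"wz":0.07},{"dx":0.5,"dz":0.6,"wz":0.11},{"dx":0.75,"dy":-0.1,"dz":0.8,"wz":0.15},{"dx":1.0,"dy":-0.3,"dz":1.0,"wz":0.19}]'

```text
$.steps[0]: bad value
```

Emit:
servo_tool --steps '[{"dy":-0.2,"wz":0.039},{"dy":-0.4,"wz":0.078},{"dy":-0.7,"wz":0.117},{"dy":-1.0,"wz":0.156},{"dx":0.45,"dy":-1.0,"wz":0.19}]'

```text
$.steps[0]: bad value
```

Emit:
servo_tool --steps '[{"dy":-0.2,"wz":0.04},{"dy":-0.4,"wz":0.08},{"dy":-0.55,"wz":0.12},{"dy":-0.55,"wz":0.12},{"dy":-0.55,"wz":0.12}]'

```text
$.steps[0]: bad value
```

Emit:
servo_tool --steps '[{"dx":0.1,"dy":0,"dz":0.2,"wx":0,"wy":0,"wz":0.035},{"dx":0.25,"dy":0,"dz":0.4,"wx":0,"wy":0,"wz":0.07},{"dx":0.5,"dy":0,"dz":0.6,"wx":0,"wy":0,"wz":0.11},{"dx":0.75,"dy":-0.1,"dz":0.8,"wx":0,"wy":0,"wz":0.15},{"dx":1.0,"dy":-0.3,"dz":1.0,"wx":0,"wy":0,"wz":0.19}]'

```text
time_s: 0.57
eef_pos: [0.6757, -0.028, 0.3104]
eef_rot: [-0.0, 0.465, 0.885, 0.0]
wrist_force: [0.5, 0.5, 0.8]
opening: 1.001
grasp_force: 0.0
```

Emit:
servo_tool --steps '[{"dx":0.1,"dy":-0.2,"dz":0,"wx":0,"wy":0,"wz":0.039},{"dx":0.2,"dy":-0.4,"dz":0,"wx":0,"wy":0,"wz":0.078},{"dx":0.3,"dy":-0.7,"dz":0,"wx":0,"wy":0,"wz":0.117},{"dx":0.4,"dy":-1.0,"dz":0,"wx":0,"wy":0,"wz":0.156},{"dx":0.45,"dy":-1.0,"dz":0,"wx":0,"wy":0,"wz":0.19}]'

```text
time_s: 0.98
eef_pos: [0.7201, -0.1362, 0.3079]
eef_rot: [-0.001, 0.188, 0.982, -0.001]
wrist_force: [0.1, -0.6, 0.2]
opening: 0.999
grasp_force: 0.0
```

Emit:
servo_tool --steps '[{"dx":0,"dy":-0.2,"dz":0,"wx":0,"wy":0,"wz":0.04},{"dx":0,"dy":-0.4,"dz":0,"wx":0,"wy":0,"wz":0.08},{"dx":0,"dy":-0.55,"dz":0,"wx":0,"wy":0,"wz":0.12},{"dx":0,"dy":-0.55,"dz":0,"wx":0,"wy":0,"wz":0.12},{"dx":0,"dy":-0.55,"dz":0,"wx":0,"wy":0,"wz":0.12}]'

```text
time_s: 1.4
eef_pos: [0.7197, -0.1855, 0.3086]
eef_rot: [-0.001, 0.003, 1.0, 0.0]
wrist_force: [-1.3, 1.5, 0.2]
opening: 1.003
grasp_force: 0.0
```

```bash
cat >> h.py <<'E'
def snap(n,name,box=(0,0,512,384),k=1.5):
    from bench import vision; import pickle
    c=vision.camera(n);pickle.dump(c,open(name+'.pkl','wb'));x0,y0,x1,y1=box
    cv2.imwrite(f'pics/{name}.png',cv2.resize(c['frame'][y0:y1,x0:x1],None,fx=k,fy=k,interpolation=2)[:,:,::-1]);return c
E
python3 - <<'E'
from h import *; from bench import ctrl
o=ctrl.get_obs();print(o['time_s'],o['eef_pos'],o['eef_rot'],o['q'])
c=snap('wrist','w1');p=[.616,-.185,.164];print(proj(c,[p,[.616,-.185,.128],[.616,-.185,.09]])*1.5)
E
```

```text
1.4 [ 0.71970171 -0.18552408  0.30863368] [-5.70380404e-04  3.35579871e-03  9.99994122e-01  4.11617553e-04] [-4.11595982e-01  5.12213080e-01  9.82275497e-01  3.03621893e-04
  1.64847791e+00 -1.97565734e+00]
[[388.11982216  83.45435269]
 [388.11873154  91.23943434]
 [388.11780922  97.82314769]]
```

View pics/w1.png

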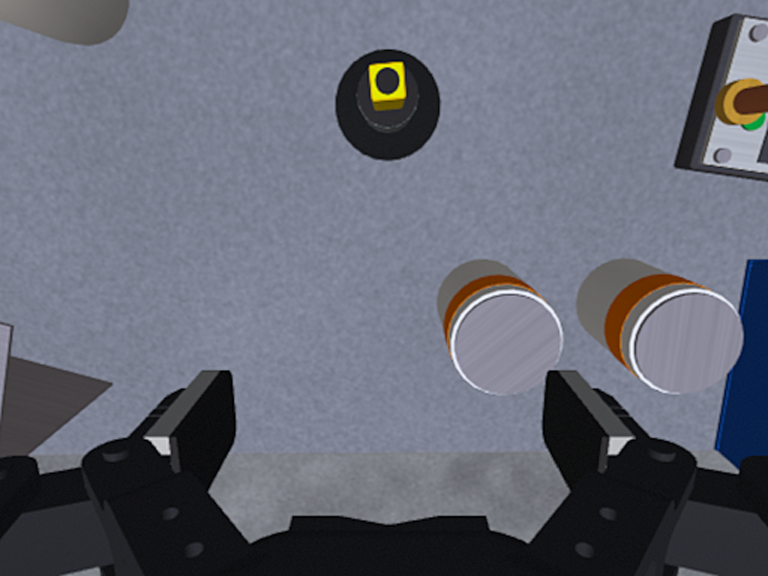

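The wrist view shows the handle top at (387,81), against a prediction of (388,83). The handle square is turned about +5°, and both tins are clear. I'll grasp the pen with the tool tilted 20°, so that the arm leans less over the seam.

```bash
cat >> h.py <<'E'
from scipy.spatial.transform import Rotation as Ro
def plan(pos,R,start=None,show=True):
    """shift and turn, in move units, from the present (or given) pose to pos,R"""
    from bench import ctrl
    if start is None:
        o=ctrl.get_obs();start=(o['eef_pos'],Ro.from_quat(np.roll(o['eef_rot'],-1)))
    d=(np.array(pos)-start[0])/.1; w=(R*start[1].inv()).as_rotvec()/np.pi
    if show: print('d',d.round(3),'w',w.round(4),'deg',np.degrees(np.linalg.norm(w)*np.pi).round(1))
    return d,w
def toolR(yaw,lean):  # yaw of closing line from world y; lean>0: body towards robot (-x)
    return Ro.from_euler('z',yaw)*Ro.from_euler('y',-lean)*Ro.from_matrix(np.array([[-1,0,0],[0,1,0],[0,0,-1.]]))
E
python3 - <<'E'
from h import *;import pickle
c=pickle.load(open('w1.pkl','rb'))
print('pen xy',onz(c,(257.8,54.2),.164),'disc',onz(c,((387.5)/1.5-.5,105.5/1.5-.5),.012))
b=blob(c,(22,150,0),(35,255,255),(230,30,290,90));print(b)
h=cv2.cvtColor(c['frame'],cv2.COLOR_RGB2HSV);m=cv2.inRange(h,np.array((22,150,170)),np.array((35,255,255)));m[90:]=0
p=np.argwhere(m)[:,::-1].astype(np.float32);print('top face',cv2.minAreaRect(p))
R=toolR(np.radians(5),np.radians(-20));z=R.apply([0,0,1]);print(z,R.apply([0,1,0]))
g=np.array([.615,-.1855,.131]);t=g+.019*z;pre=t-.10*z;print(t,pre)
plan(pre,R);plan(t,R,(pre,R))
E
```

```text
pen xy [ 0.61486679 -0.18578704  0.164     ] disc [ 0.61351134 -0.18613644  0.012     ]
[([15, 11, 26, 33, 512], [258.0, 57.8])]
top face ((373.0629577636719, 61.45945739746094), (255.77052307128906, 26.041122436523438), 3.4612538814544678)
[-0.34071865 -0.02980902 -0.93969262] [-8.71557427e-02  9.96194698e-01 -1.73472348e-18]
[ 0.60852635 -0.18606637  0.11314584] [ 0.64259821 -0.18308547  0.2071151 ]
d [-0.773  0.015 -1.018] w [-0.0048  0.1108  0.0294] deg 20.7
d [-0.341 -0.03  -0.94 ] w [0. 0. 0.] deg 0.0
```

Emit:
servo_tool --steps '[{"dx":-0.2,"dy":0,"dz":-0.25,"wx":-0.001,"wy":0.03,"wz":0.008},{"dx":-0.4,"dy":0.01,"dz":-0.5,"wx":-0.002,"wy":0.06,"wz":0.016},{"dx":-0.6,"dy":0.01,"dz":-0.75,"wx":-0.004,"wy":0.09,"wz":0.024},{"dx":-0.773,"dy":0.012,"dz":-1.0,"wx":-0.005,"wy":0.111,"wz":0.029},{"dx":-0.773,"dy":0.012,"dz":-1.0,"wx":-0.005,"wy":0.111,"wz":0.029}]'

```text
time_s: 1.87
eef_pos: [0.6391, -0.1804, 0.2017]
eef_rot: [-0.18, -0.045, 0.983, -0.006]
wrist_force: [-0.9, 0.2, -1.3]
opening: 1.0
grasp_force: 0.0
```

```bash
python3 - <<'E'
from h import *; from bench import ctrl
print(ctrl.get_obs()['eef_pos'])
R=toolR(np.radians(5),np.radians(-20));plan([.6083,-.1862,.1131],R)
E
```

```text
[ 0.63905832 -0.18041361  0.20168666]
d [-0.308 -0.058 -0.886] w [-0.0012 -0.0045 -0.001 ] deg 0.9
```

Emit:
servo_tool --steps '[{"dx":-0.05,"dy":-0.02,"dz":-0.15,"wx":-0.001,"wy":-0.003,"wz":-0.001},{"dx":-0.1,"dy":-0.03,"dz":-0.3,"wx":-0.001,"wy":-0.003,"wz":-0.001},{"dx":-0.15,"dy":-0.04,"dz":-0.45,"wx":-0.001,"wy":-0.003,"wz":-0.001},{"dx":-0.2,"dy":-0.04,"dz":-0.6,"wx":-0.001,"wy":-0.003,"wz":-0.001},{"dx":-0.2,"dy":-0.04,"dz":-0.6,"wx":-0.001,"wy":-0.003,"wz":-0.001}]'

```text
time_s: 2.28
eef_pos: [0.6218, -0.1865, 0.148]
eef_rot: [-0.169, -0.042, 0.985, -0.009]
wrist_force: [-0.8, 0.8, -1.0]
opening: 1.0
grasp_force: 0.0
```

```bash
python3 - <<'E'
from h import *; from bench import ctrl
o=ctrl.get_obs();print(o['eef_pos'],o['dq'])
R=toolR(np.radians(5),np.radians(-20));plan([.6083,-.1862,.1131],R)
from bench import vision
vision.camera('side');vision.camera('side');print(ctrl.get_obs()['eef_pos'])
plan([.6083,-.1862,.1131],R)
E
```

```text
[ 0.62175249 -0.18645145  0.14800028] [ 0.00274941 -0.00695509 -0.04854695 -0.00079572  0.05164926 -0.01390578]
d [-0.135  0.003 -0.349] w [0.0008 0.0027 0.0007] deg 0.5
[ 0.6234958  -0.18725163  0.15087161]
d [-0.152  0.011 -0.378] w [0.0013 0.0037 0.0004] deg 0.7
```

Emit:
servo_tool --steps '[{"dx":-0.05,"dy":0.003,"dz":-0.12,"wx":0.001,"wy":0.003,"wz":0},{"dx":-0.1,"dy":0.006,"dz":-0.24,"wx":0.001,"wy":0.003,"wz":0},{"dx":-0.145,"dy":0.008,"dz":-0.37,"wx":0.001,"wy":0.003,"wz":0},{"dx":-0.145,"dy":0.008,"dz":-0.37,"wx":0.001,"wy":0.003,"wz":0},{"dx":-0.145,"dy":0.008,"dz":-0.37,"wx":0.001,"wy":0.003,"wz":0}]'

```text
time_s: 2.8
eef_pos: [0.6073, -0.1866, 0.1114]
eef_rot: [-0.174, -0.043, 0.984, -0.007]
wrist_force: [-0.1, 0.2, 0.7]
opening: 1.002
grasp_force: 0.0
```

Emit:
servo_tool --steps '[{"dx":0,"dy":0,"dz":0,"wx":0,"wy":0,"wz":0},{"dx":0,"dy":0,"dz":0,"wx":0,"wy":0,"wz":0},{"dx":0,"dy":0,"dz":0,"wx":0,"wy":0,"wz":0},{"dx":0,"dy":0,"dz":0,"wx":0,"wy":0,"wz":0},{"dx":0,"dy":0,"dz":0,"wx":0,"wy":0,"wz":0}]' --jaw 0

```text
time_s: 3.22
eef_pos: [0.6085, -0.1871, 0.1129]
eef_rot: [-0.173, -0.043, 0.984, -0.008]
wrist_force: [0.6, -0.1, 0.1]
opening: 0.3
grasp_force: 0.0
```

Emit:
servo_tool --steps '[{"dx":0,"dy":0,"dz":0,"wx":0,"wy":0,"wz":0},{"dx":0,"dy":0,"dz":0,"wx":0,"wy":0,"wz":0},{"dx":0,"dy":0,"dz":0,"wx":0,"wy":0,"wz":0},{"dx":0,"dy":0,"dz":0,"wx":0,"wy":0,"wz":0},{"dx":0,"dy":0,"dz":0,"wx":0,"wy":0,"wz":0}]'

```text
time_s: 3.63
eef_pos: [0.6085, -0.187, 0.1129]
eef_rot: [-0.173, -0.043, 0.984, -0.008]
wrist_force: [-0.3, 0.3, 3.4]
opening: 0.217
grasp_force: 59.3
```

```bash
python3 - <<'E'
from h import *; from bench import ctrl
o=ctrl.get_obs();print(o['eef_pos'],o['eef_rot'],o['opening'],o['grasp_force'],o['wrist_force'])
a=snap('side','s2',(220,110,350,260),3)
b=snap('scene','s2b',(190,130,290,230),4)
x=cv2.imread('pics/s2.png');y=cv2.imread('pics/s2b.png');cv2.imwrite('pics/s2c.png',np.hstack([x[:400],y[:400]]))
E
```

```text
[ 0.60850729 -0.18703424  0.11291247] [-0.17308304 -0.04277275  0.98394652 -0.00787349] 0.21747428426951484 59.34040904045105 [-0.34664908  0.34317432  3.39803215]
```

View pics/s2c.png

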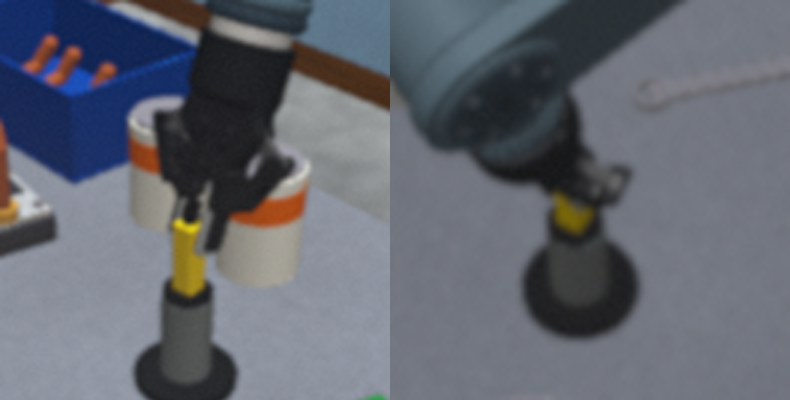

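The grasp reads 59 N at 18.5 mm opening, with the handle between the fingers. The side crop shows the fingertip near (210,250), so I'll check grip height by projection.

```bash
python3 - <<'E'
from h import *;import pickle
for n,o,k in(('s2',(220,110),3),('s2b',(190,130),4)):
    c=pickle.load(open(n+'.pkl','rb'));z=[.015,.09,.096,.113,.131,.160,.164]
    print(n,np.round((proj(c,[[.6145,-.1858,i] for i in z]+[[.6085,-.187,.113]])+.5-o)*k))
E
```

```text
s2 [[186. 365.]
 [188. 294.]
 [188. 288.]
 [188. 271.]
 [189. 252.]
 [190. 221.]
 [190. 217.]
 [184. 274.]]
s2b [[191. 280.]
 [186. 224.]
 [186. 219.]
 [185. 206.]
 [184. 191.]
 [182. 167.]
 [182. 164.]
 [188. 199.]]
```

```bash
python3 - <<'E'
from h import *;import pickle
c=pickle.load(open('s2.pkl','rb'));W=snap('wrist','w2')
a=cv2.resize(c['frame'][155:215,260:310],None,fx=9,fy=9,interpolation=2)
b=cv2.resize(W['frame'],(340,255));b=np.pad(b,((0,a.shape[0]-255),(0,0),(0,0)))
cv2.imwrite('pics/z2.png',np.hstack([a,b])[:,:,::-1])
E
```

```text
(no output)
```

View pics/z2.png

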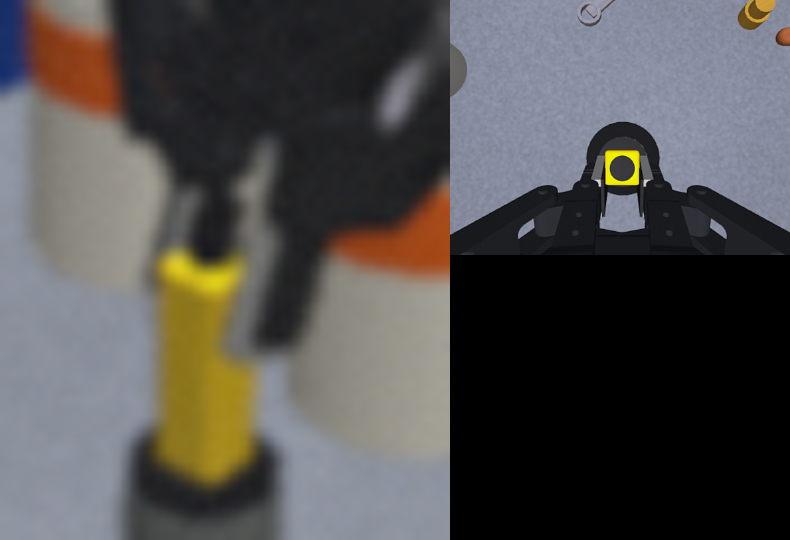

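The side zoom puts the fingertip halfway up the handle, higher than predicted. I'll check the wrist picture numerically.

```bash
python3 - <<'E'
from h import *;import pickle
from bench import ctrl
c=pickle.load(open('w2.pkl','rb'));c1=pickle.load(open('w1.pkl','rb'))
for n,c in(('w1',c1),('w2',c)):
    T=c['camera_from_world'];print(n,'cam pos',-T[:3,:3].T@T[:3,3])
    h=cv2.cvtColor(c['frame'],cv2.COLOR_RGB2HSV);m=cv2.inRange(h,np.array((22,150,170)),np.array((35,255,255)))
    nn,l,s,ce=cv2.connectedComponentsWithStats(m);i=1+np.argmax(s[1:,4]);print(s[i],ce[i])
    a=np.radians(5);ux=np.array([np.cos(a),np.sin(a),0]);uy=np.array([-ux[1],ux[0],0])
    P=np.array([.6148,-.1858,.160])+.01*np.array([i*ux+j*uy for i,j in((-1,-1),(-1,1),(1,1),(1,-1))])
    print('pred',proj(c,P).round(1).tolist())
    print('tcp',proj(c,[[.6085,-.187,.113]]))
E
```

```text
w1 cam pos [ 0.655177   -0.1853106   0.47263471]
[246  42  24  26 314] [257.55095541  54.63694268]
pred [[244.9, 43.3], [268.5, 40.9], [270.5, 66.0], [247.3, 68.4]]
tcp [[256.64512141  54.53132752]]
w2 cam pos [ 0.60382622 -0.1874892   0.28933923]
[ 234  227   51   52 1482] [259.09851552 251.91565452]
pred [[234.6, 227.7], [287.8, 227.7], [288.2, 281.8], [234.3, 281.9]]
tcp [[259.41298686 234.04261904]]
```

The pen is where predicted relative to the wrist camera, and the grip on the upper handle is firm at 59 N. I'll plan the route.

```bash
cat >> h.py <<'E'
Rg=Ro.from_quat(np.roll([-.17308,-.04277,.98395,-.00787],-1)); Pg=np.array([.6085,-.187,.1129])
TIP=Rg.inv().apply(np.array([.6147,-.1858,.015])-Pg); AX=Rg.inv().apply([0,0,1])
yaw0=np.radians(5)
def pose(tip,lean,psi):
    R=Ro.from_euler('z',psi)*Ro.from_euler('y',-np.radians(lean))*Ro.from_euler('z',-yaw0)*Rg
    return np.array(tip)-R.apply(TIP),R
def tip_now():
    from bench import ctrl
    o=ctrl.get_obs();R=Ro.from_quat(np.roll(o['eef_rot'],-1));return o['eef_pos']+R.apply(TIP),R.apply(AX)
E
python3 - <<'E'
from h import *;import pickle
from scipy.optimize import least_squares
S=pickle.load(open('c0.pkl','rb'))['scene']
M=np.array([[-16,92,38.5],[16,-92,38.5],[-16,74,42],[-16,18,42],[16,-18,42],[16,-74,42]])/1e3
px=np.array([[382.4,282.1],[319.5,248.8]]+[[289.6+a/4,214.6+b/4] for a,b in((348,257),(277,203),(205,205),(140,152))])
r=least_squares(lambda p:(proj(S,mw(p,M))-px).ravel(),[.6255,.2,-.12]);m=r.x
print(m,r.fun.reshape(-1,2).round(1).tolist()); np.save('m.npy',m)
wp=[pose([.6147,-.1858,.135],0,yaw0),pose([.53,-.02,.14],40,m[2])]
u=np.array([-np.sin(np.radians(40)),0,np.cos(np.radians(40))])
for k in(.07,.0): wp.append(pose(mw(m,SEAM[0]+[0,0,.004]+k*u)[0],40,m[2]))
prev=(Pg,Rg)
for w in wp: print(w[0].round(3)); plan(*w,prev); prev=w
print(mw(m,SEAM).round(4).tolist())
E
```

```text
[ 0.62775351  0.19978691 -0.13151011] [[-0.3, 0.9], [-0.3, 0.5], [0.0, -0.6], [0.2, -0.1], [0.4, -0.6], [-0.0, 0.1]]
[ 0.608 -0.187  0.233]
d [0.  0.  1.2] w [0. 0. 0.] deg 0.0
[ 0.463 -0.012  0.211]
d [-1.457  1.752 -0.219] w [-0.0049 -0.2226 -0.0668] deg 41.8
[0.51  0.289 0.171]
d [ 0.47   3.011 -0.404] w [0. 0. 0.] deg 0.0
[0.554 0.283 0.117]
d [ 0.446 -0.059 -0.536] w [0. 0. 0.] deg 0.0
[[0.6216, 0.2752, 0.042], [0.6179, 0.2475, 0.042], [0.6143, 0.2197, 0.042], [0.6278, 0.1998, 0.042], [0.6413, 0.1798, 0.042], [0.6376, 0.1521, 0.042], [0.6339, 0.1243, 0.042]]
```

Emit:
servo_tool --steps '[{"dx":0,"dy":0,"dz":0.08,"wx":0,"wy":0,"wz":0},{"dx":0,"dy":0,"dz":0.25,"wx":0,"wy":0,"wz":0},{"dx":0,"dy":0,"dz":0.45,"wx":0,"wy":0,"wz":0},{"dx":0,"dy":0,"dz":0.68,"wx":0,"wy":0,"wz":0},{"dx":0,"dy":0,"dz":0.9,"wx":0,"wy":0,"wz":0}]'

```text
time_s: 4.2
eef_pos: [0.6076, -0.1868, 0.2029]
eef_rot: [-0.174, -0.043, 0.984, -0.007]
wrist_force: [1.7, -0.8, -1.2]
opening: 0.219
grasp_force: 58.9
```

Emit:
servo_tool --steps '[{"dx":0,"dy":0,"dz":0.2,"wx":0,"wy":0,"wz":0},{"dx":-0.1,"dy":0.1,"dz":0.3,"wx":0,"wy":-0.025,"wz":-0.008},{"dx":-0.3,"dy":0.3,"dz":0.3,"wx":-0.001,"wy":-0.055,"wz":-0.016},{"dx":-0.5,"dy":0.6,"dz":0.3,"wx":-0.002,"wy":-0.09,"wz":-0.027},{"dx":-0.75,"dy":0.9,"dz":0.25,"wx":-0.003,"wy":-0.125,"wz":-0.037}]'

```text
time_s: 4.62
eef_pos: [0.5338, -0.0971, 0.2284]
eef_rot: [0.025, 0.019, 0.999, -0.011]
wrist_force: [0.2, 0.6, 1.3]
opening: 0.22
grasp_force: 59.0
```

Emit:
servo_tool --steps '[{"dx":-0.2,"dy":0.25,"dz":-0.05,"wx":-0.001,"wy":-0.03,"wz":-0.009},{"dx":-0.4,"dy":0.5,"dz":-0.1,"wx":-0.002,"wy":-0.06,"wz":-0.018},{"dx":-0.6,"dy":0.75,"dz":-0.15,"wx":-0.002,"wy":-0.09,"wz":-0.027},{"dx":-0.7,"dy":0.9,"dz":-0.18,"wx":-0.002,"wy":-0.098,"wz":-0.03},{"dx":-0.7,"dy":0.9,"dz":-0.18,"wx":-0.002,"wy":-0.098,"wz":-0.03}]'

```text
time_s: 5.03
eef_pos: [0.458, -0.0035, 0.2063]
eef_rot: [0.172, 0.065, 0.983, -0.011]
wrist_force: [-0.3, -0.1, -1.1]
opening: 0.219
grasp_force: 59.0
```

```bash
python3 - <<'E'
from h import *
from bench import ctrl
o=ctrl.get_obs();m=np.load('m.npy');print(o['time_s'],o['q'].round(2),o['opening'],o['grasp_force'],tip_now())
u=np.array([-np.sin(np.radians(40)),0,np.cos(np.radians(40))])
plan(*pose(mw(m,SEAM[0]+[0,0,.004]+.07*u)[0],40,m[2]))
E
```

```text
5.0333 [-0.32 -0.38  2.16  0.08  1.01 -1.79] 0.21871801514408817 58.95413339138031 (array([ 0.52505535, -0.01152266,  0.13516641]), array([-0.63514873,  0.08223227,  0.76799996]))
d [ 0.517  2.929 -0.357] w [-0.0006 -0.0009 -0.0003] deg 0.2
```

Emit:
servo_tool --steps '[{"dx":0,"dy":0.15,"dz":0,"wx":0,"wy":0,"wz":0},{"dx":0,"dy":0.35,"dz":0,"wx":0,"wy":0,"wz":0},{"dx":0,"dy":0.6,"dz":0,"wx":0,"wy":0,"wz":0},{"dx":0,"dy":0.8,"dz":0,"wx":0,"wy":0,"wz":0},{"dx":0.05,"dy":1.0,"dz":0,"wx":0,"wy":0,"wz":0}]'

```text
time_s: 5.45
eef_pos: [0.4679, 0.0938, 0.2097]
eef_rot: [0.174, 0.065, 0.983, -0.012]
wrist_force: [-0.0, 0.1, -0.5]
opening: 0.221
grasp_force: 59.0
```

Emit:
servo_tool --steps '[{"dx":0.05,"dy":0.2,"dz":-0.03,"wx":0,"wy":0,"wz":0},{"dx":0.1,"dy":0.4,"dz":-0.06,"wx":0,"wy":0,"wz":0},{"dx":0.15,"dy":0.6,"dz":-0.09,"wx":0,"wy":0,"wz":0},{"dx":0.2,"dy":0.8,"dz":-0.12,"wx":0,"wy":0,"wz":0},{"dx":0.25,"dy":1.0,"dz":-0.15,"wx":0,"wy":0,"wz":0}]'

```text
time_s: 5.87
eef_pos: [0.4937, 0.1939, 0.1943]
eef_rot: [0.174, 0.065, 0.983, -0.012]
wrist_force: [-0.1, -0.7, -0.4]
opening: 0.219
grasp_force: 59.0
```

Emit:
servo_tool --steps '[{"dx":0.05,"dy":0.2,"dz":-0.05,"wx":0,"wy":0,"wz":0},{"dx":0.1,"dy":0.4,"dz":-0.1,"wx":0,"wy":0,"wz":0},{"dx":0.15,"dy":0.6,"dz":-0.15,"wx":0,"wy":0,"wz":0},{"dx":0.2,"dy":0.8,"dz":-0.2,"wx":0,"wy":0,"wz":0},{"dx":0.2,"dy":0.9,"dz":-0.2,"wx":0,"wy":0,"wz":0}]'

```text
time_s: 6.28
eef_pos: [0.5136, 0.2844, 0.1732]
eef_rot: [0.173, 0.065, 0.983, -0.012]
wrist_force: [-0.5, -0.4, -1.3]
opening: 0.218
grasp_force: 59.1
```

Emit:
servo_tool --steps '[{"dx":0,"dy":0,"dz":0,"wx":0,"wy":0,"wz":0},{"dx":0,"dy":0,"dz":0,"wx":0,"wy":0,"wz":0},{"dx":0,"dy":0,"dz":0,"wx":0,"wy":0,"wz":0},{"dx":0,"dy":0,"dz":0,"wx":0,"wy":0,"wz":0},{"dx":0,"dy":0,"dz":0,"wx":0,"wy":0,"wz":0}]'

```text
time_s: 6.7
eef_pos: [0.5134, 0.2822, 0.1749]
eef_rot: [0.174, 0.066, 0.982, -0.012]
wrist_force: [0.4, 0.5, -1.1]
opening: 0.221
grasp_force: 59.1
```

```bash
python3 - <<'E'
from h import *
from bench import ctrl
o=ctrl.get_obs();m=np.load('m.npy');print(o['time_s'],o['q'].round(2),tip_now())
u=np.array([-np.sin(np.radians(40)),0,np.cos(np.radians(40))])
plan(*pose(mw(m,SEAM[0]+[0,0,.004])[0],40,m[2]))
M=np.array([[-16,92,38.5],[16,-92,38.5]])/1e3
t=tip_now()[0]
for n in('wrist','scene','side'):
    c=snap(n,'k_'+n); print(n,proj(c,np.r_[mw(m,M),mw(m,SEAM[[0,2,4,6]]),[t]]).round(1).tolist())
E
```

```text
6.7 [ 0.4   0.06  1.85 -0.22  0.93 -0.93] (array([0.58064754, 0.27376617, 0.10401698]), array([-0.63778974,  0.08574939,  0.76542229]))
d [ 0.41   0.013 -0.58 ] w [0.0001 0.0003 0.0006] deg 0.1
wrist [[284.4, 224.9], [111.9, 248.2], [266.8, 227.2], [211.4, 227.3], [180.1, 250.4], [127.6, 250.5], [260.1, 239.2]]
scene [[382.1, 283.0], [319.2, 249.3], [376.6, 278.2], [359.1, 265.2], [341.2, 265.2], [324.6, 252.7], [388.3, 256.2]]
side [[188.4, 157.6], [221.7, 177.9], [190.4, 158.7], [197.3, 165.4], [211.1, 167.2], [218.9, 174.5], [177.6, 145.5]]
```

View pics/k_wrist.png

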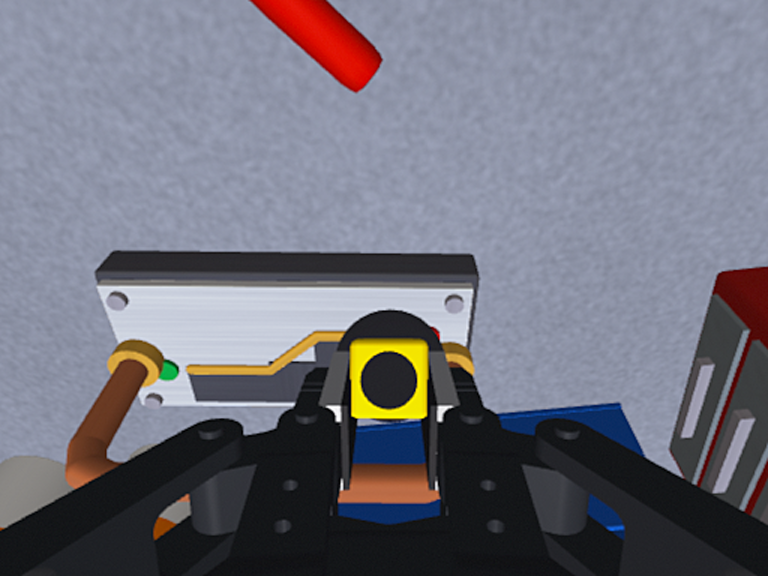

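The wrist view shows the green dot at (168,371), against a prediction of (168,372). The bead corners at (270,370) and (318,335) agree within about 3 mm. The pen sits in the hand as at the grasp, so I'll descend.

Emit:
servo_tool --steps '[{"dx":0.06,"dy":0,"dz":-0.08,"wx":0,"wy":0,"wz":0},{"dx":0.13,"dy":0,"dz":-0.18,"wx":0,"wy":0,"wz":0},{"dx":0.2,"dy":0.01,"dz":-0.28,"wx":0,"wy":0,"wz":0},{"dx":0.26,"dy":0.01,"dz":-0.37,"wx":0,"wy":0,"wz":0},{"dx":0.3,"dy":0.01,"dz":-0.43,"wx":0,"wy":0,"wz":0}]'

```text
time_s: 7.27
eef_pos: [0.5434, 0.2836, 0.1298]
eef_rot: [0.173, 0.066, 0.983, -0.012]
wrist_force: [-0.4, -0.2, -1.1]
opening: 0.222
grasp_force: 59.2
```

Emit:
servo_tool --steps '[{"dx":0.03,"dy":0,"dz":-0.03,"wx":0,"wy":0,"wz":0},{"dx":0.06,"dy":0,"dz":-0.06,"wx":0,"wy":0,"wz":0},{"dx":0.08,"dy":0,"dz":-0.09,"wx":0,"wy":0,"wz":0},{"dx":0.1,"dy":0,"dz":-0.12,"wx":0,"wy":0,"wz":0},{"dx":0.1,"dy":0,"dz":-0.12,"wx":0,"wy":0,"wz":0}]'

```text
time_s: 7.68
eef_pos: [0.5533, 0.2839, 0.1191]
eef_rot: [0.174, 0.065, 0.983, -0.012]
wrist_force: [-0.2, -0.1, -1.3]
opening: 0.224
grasp_force: 59.2
```

Emit:
servo_tool --steps '[{"dx":0,"dy":0,"dz":0,"wx":0,"wy":0,"wz":0},{"dx":0,"dy":0,"dz":0,"wx":0,"wy":0,"wz":0},{"dx":0,"dy":0,"dz":0,"wx":0,"wy":0,"wz":0},{"dx":0,"dy":0,"dz":0,"wx":0,"wy":0,"wz":0},{"dx":0,"dy":0,"dz":0,"wx":0,"wy":0,"wz":0}]'

```text
time_s: 8.1
eef_pos: [0.5532, 0.2841, 0.1198]
eef_rot: [0.174, 0.065, 0.982, -0.012]
wrist_force: [0.1, -0.2, -1.6]
opening: 0.22
grasp_force: 59.2
```

```bash
python3 - <<'E'
from h import *
from bench import ctrl
o=ctrl.get_obs();m=np.load('m.npy');t=tip_now()[0];print(t,(t-mw(m,SEAM[0])[0]).round(4))
s=snap('scene','j_scene',(360,225,430,300),5.7);d=snap('side','j_side',(150,110,220,185),5.7)
print(((proj(s,[t,mw(m,SEAM[0])[0]])-[360,225]+.5)*5.7).round(),((proj(d,[t,mw(m,SEAM[0])[0]])-[150,110]+.5)*5.7).round())
cv2.imwrite('pics/j.png',np.hstack([cv2.imread('pics/j_scene.png'),cv2.imread('pics/j_side.png')]))
E
```

```text
[0.62053124 0.27582311 0.04885705] [-0.0011  0.0006  0.0069]
[[103. 299.]
 [ 98. 306.]] [[230. 270.]
 [233. 281.]]
```

View pics/j.png

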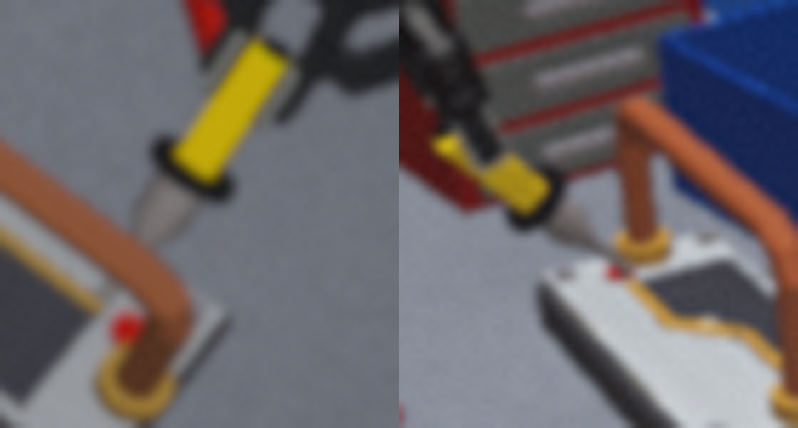

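Both views show the tip just above the bead's start, at (103,295) and (630,265), and about 7 mm high. I'll lower it 3.5 mm and sweep.

Emit:
servo_tool --steps '[{"dx":0.005,"dy":0,"dz":-0.015,"wx":0,"wy":0,"wz":0},{"dx":0.01,"dy":0,"dz":-0.035,"wx":0,"wy":0,"wz":0},{"dx":0.01,"dy":0,"dz":-0.035,"wx":0,"wy":0,"wz":0},{"dx":0.01,"dy":0,"dz":-0.035,"wx":0,"wy":0,"wz":0},{"dx":0.01,"dy":0,"dz":-0.035,"wx":0,"wy":0,"wz":0}]'

```text
time_s: 8.62
eef_pos: [0.5542, 0.284, 0.1158]
eef_rot: [0.174, 0.065, 0.983, -0.012]
wrist_force: [-0.9, -0.6, -1.3]
opening: 0.218
grasp_force: 59.2
```

Emit:
servo_tool --steps '[{"dx":-0.003,"dy":-0.027,"dz":0,"wx":0,"wy":0,"wz":0},{"dx":-0.007,"dy":-0.055,"dz":0,"wx":0,"wy":0,"wz":0},{"dx":-0.011,"dy":-0.083,"dz":0,"wx":0,"wy":0,"wz":0},{"dx":-0.015,"dy":-0.111,"dz":0,"wx":0,"wy":0,"wz":0},{"dx":-0.018,"dy":-0.139,"dz":0,"wx":0,"wy":0,"wz":0}]'

```text
time_s: 9.03
eef_pos: [0.5524, 0.2697, 0.116]
eef_rot: [0.174, 0.066, 0.983, -0.012]
wrist_force: [0.0, 0.6, -1.3]
opening: 0.218
grasp_force: 59.2
```

Emit:
servo_tool --steps '[{"dx":-0.003,"dy":-0.027,"dz":0,"wx":0,"wy":0,"wz":0},{"dx":-0.007,"dy":-0.055,"dz":0,"wx":0,"wy":0,"wz":0},{"dx":-0.011,"dy":-0.083,"dz":0,"wx":0,"wy":0,"wz":0},{"dx":-0.015,"dy":-0.111,"dz":0,"wx":0,"wy":0,"wz":0},{"dx":-0.018,"dy":-0.139,"dz":0,"wx":0,"wy":0,"wz":0}]'

```text
time_s: 9.45
eef_pos: [0.5506, 0.2559, 0.116]
eef_rot: [0.174, 0.065, 0.983, -0.012]
wrist_force: [0.8, -0.3, -0.1]
opening: 0.218
grasp_force: 59.2
```

```bash
python3 - <<'E'
from h import *
m=np.load('m.npy');t=tip_now()[0];print((t-mw(m,SEAM[1])[0]).round(4))
E
```

```text
[-0.0001  0.0001  0.0031]
```

Emit:
servo_tool --steps '[{"dx":-0.003,"dy":-0.027,"dz":0,"wx":0,"wy":0,"wz":0},{"dx":-0.007,"dy":-0.055,"dz":0,"wx":0,"wy":0,"wz":0},{"dx":-0.011,"dy":-0.083,"dz":0,"wx":0,"wy":0,"wz":0},{"dx":-0.015,"dy":-0.111,"dz":0,"wx":0,"wy":0,"wz":0},{"dx":-0.018,"dy":-0.139,"dz":0,"wx":0,"wy":0,"wz":0}]'

```text
time_s: 9.87
eef_pos: [0.5488, 0.242, 0.116]
eef_rot: [0.174, 0.065, 0.983, -0.012]
wrist_force: [0.9, -0.8, -0.9]
opening: 0.217
grasp_force: 59.2
```

Emit:
servo_tool --steps '[{"dx":-0.003,"dy":-0.027,"dz":0,"wx":0,"wy":0,"wz":0},{"dx":-0.007,"dy":-0.055,"dz":0,"wx":0,"wy":0,"wz":0},{"dx":-0.011,"dy":-0.083,"dz":0,"wx":0,"wy":0,"wz":0},{"dx":-0.015,"dy":-0.111,"dz":0,"wx":0,"wy":0,"wz":0},{"dx":-0.018,"dy":-0.139,"dz":0,"wx":0,"wy":0,"wz":0}]'

```text
time_s: 10.28
eef_pos: [0.547, 0.2281, 0.116]
eef_rot: [0.174, 0.065, 0.983, -0.012]
wrist_force: [0.3, -0.5, -1.0]
opening: 0.216
grasp_force: 59.2
```

Emit:
servo_tool --steps '[{"dx":0.013,"dy":-0.02,"dz":0,"wx":0,"wy":0,"wz":0},{"dx":0.027,"dy":-0.04,"dz":0,"wx":0,"wy":0,"wz":0},{"dx":0.04,"dy":-0.06,"dz":0,"wx":0,"wy":0,"wz":0},{"dx":0.054,"dy":-0.08,"dz":0,"wx":0,"wy":0,"wz":0},{"dx":0.0675,"dy":-0.1,"dz":0,"wx":0,"wy":0,"wz":0}]'

```text
time_s: 10.7
eef_pos: [0.554, 0.2182, 0.116]
eef_rot: [0.174, 0.065, 0.983, -0.012]
wrist_force: [-0.3, 0.3, -1.1]
opening: 0.218
grasp_force: 59.2
```

Emit:
servo_tool --steps '[{"dx":0.013,"dy":-0.02,"dz":0,"wx":0,"wy":0,"wz":0},{"dx":0.027,"dy":-0.04,"dz":0,"wx":0,"wy":0,"wz":0},{"dx":0.04,"dy":-0.06,"dz":0,"wx":0,"wy":0,"wz":0},{"dx":0.054,"dy":-0.08,"dz":0,"wx":0,"wy":0,"wz":0},{"dx":0.0675,"dy":-0.1,"dz":0,"wx":0,"wy":0,"wz":0}]'

```text
time_s: 11.12
eef_pos: [0.5607, 0.2082, 0.116]
eef_rot: [0.174, 0.065, 0.983, -0.012]
wrist_force: [0.5, 0.0, -2.0]
opening: 0.217
grasp_force: 59.2
```

```bash
python3 - <<'E'
from h import *
m=np.load('m.npy');t=tip_now()[0];print((t-mw(m,SEAM[3])[0]).round(4))
E
```

```text
[0.0002 0.0001 0.0031]
```

Emit:
servo_tool --steps '[{"dx":0.013,"dy":-0.02,"dz":0,"wx":0,"wy":0,"wz":0},{"dx":0.027,"dy":-0.04,"dz":0,"wx":0,"wy":0,"wz":0},{"dx":0.04,"dy":-0.06,"dz":0,"wx":0,"wy":0,"wz":0},{"dx":0.054,"dy":-0.08,"dz":0,"wx":0,"wy":0,"wz":0},{"dx":0.0675,"dy":-0.1,"dz":0,"wx":0,"wy":0,"wz":0}]'

```text
time_s: 11.53
eef_pos: [0.5674, 0.1982, 0.116]
eef_rot: [0.174, 0.065, 0.983, -0.012]
wrist_force: [0.4, 0.7, -0.9]
opening: 0.217
grasp_force: 59.2
```

Emit:
servo_tool --steps '[{"dx":0.013,"dy":-0.02,"dz":0,"wx":0,"wy":0,"wz":0},{"dx":0.027,"dy":-0.04,"dz":0,"wx":0,"wy":0,"wz":0},{"dx":0.04,"dy":-0.06,"dz":0,"wx":0,"wy":0,"wz":0},{"dx":0.054,"dy":-0.08,"dz":0,"wx":0,"wy":0,"wz":0},{"dx":0.0675,"dy":-0.1,"dz":0,"wx":0,"wy":0,"wz":0}]'

```text
time_s: 11.95
eef_pos: [0.5742, 0.1882, 0.116]
eef_rot: [0.174, 0.065, 0.983, -0.012]
wrist_force: [-0.5, -0.1, -1.4]
opening: 0.221
grasp_force: 59.2
```

Emit:
servo_tool --steps '[{"dx":-0.003,"dy":-0.027,"dz":0,"wx":0,"wy":0,"wz":0},{"dx":-0.007,"dy":-0.055,"dz":0,"wx":0,"wy":0,"wz":0},{"dx":-0.011,"dy":-0.083,"dz":0,"wx":0,"wy":0,"wz":0},{"dx":-0.015,"dy":-0.111,"dz":0,"wx":0,"wy":0,"wz":0},{"dx":-0.018,"dy":-0.139,"dz":0,"wx":0,"wy":0,"wz":0}]'

```text
time_s: 12.37
eef_pos: [0.572, 0.1742, 0.1159]
eef_rot: [0.174, 0.065, 0.983, -0.012]
wrist_force: [0.5, 0.2, -0.7]
opening: 0.22
grasp_force: 59.2
```

Emit:
servo_tool --steps '[{"dx":-0.003,"dy":-0.027,"dz":0,"wx":0,"wy":0,"wz":0},{"dx":-0.007,"dy":-0.055,"dz":0,"wx":0,"wy":0,"wz":0},{"dx":-0.011,"dy":-0.083,"dz":0,"wx":0,"wy":0,"wz":0},{"dx":-0.015,"dy":-0.111,"dz":0,"wx":0,"wy":0,"wz":0},{"dx":-0.018,"dy":-0.139,"dz":0,"wx":0,"wy":0,"wz":0}]'

```text
time_s: 12.78
eef_pos: [0.5703, 0.1603, 0.116]
eef_rot: [0.174, 0.065, 0.983, -0.012]
wrist_force: [-0.5, -0.1, -1.5]
opening: 0.222
grasp_force: 59.2
```

Emit:
servo_tool --steps '[{"dx":-0.003,"dy":-0.027,"dz":0,"wx":0,"wy":0,"wz":0},{"dx":-0.007,"dy":-0.055,"dz":0,"wx":0,"wy":0,"wz":0},{"dx":-0.011,"dy":-0.083,"dz":0,"wx":0,"wy":0,"wz":0},{"dx":-0.015,"dy":-0.111,"dz":0,"wx":0,"wy":0,"wz":0},{"dx":-0.018,"dy":-0.139,"dz":0,"wx":0,"wy":0,"wz":0}]'

```text
time_s: 13.2
eef_pos: [0.5686, 0.1464, 0.116]
eef_rot: [0.174, 0.065, 0.983, -0.012]
wrist_force: [0.1, 0.7, -0.9]
opening: 0.221
grasp_force: 59.2
```

Emit:
servo_tool --steps '[{"dx":-0.003,"dy":-0.027,"dz":0,"wx":0,"wy":0,"wz":0},{"dx":-0.007,"dy":-0.055,"dz":0,"wx":0,"wy":0,"wz":0},{"dx":-0.011,"dy":-0.083,"dz":0,"wx":0,"wy":0,"wz":0},{"dx":-0.015,"dy":-0.111,"dz":0,"wx":0,"wy":0,"wz":0},{"dx":-0.018,"dy":-0.139,"dz":0,"wx":0,"wy":0,"wz":0}]'

```text
time_s: 13.62
eef_pos: [0.5668, 0.1325, 0.116]
eef_rot: [0.174, 0.065, 0.983, -0.012]
wrist_force: [0.9, 0.3, -1.1]
opening: 0.222
grasp_force: 59.2
```

Emit:
servo_tool --steps '[{"dx":0,"dy":0,"dz":0,"wx":0,"wy":0,"wz":0},{"dx":0,"dy":0,"dz":0,"wx":0,"wy":0,"wz":0},{"dx":0,"dy":0,"dz":0,"wx":0,"wy":0,"wz":0},{"dx":0,"dy":0,"dz":0,"wx":0,"wy":0,"wz":0},{"dx":0,"dy":0,"dz":0,"wx":0,"wy":0,"wz":0}]'

```text
time_s: 14.03
eef_pos: [0.5668, 0.1329, 0.116]
eef_rot: [0.174, 0.065, 0.983, -0.012]
wrist_force: [0.1, 0.5, -1.1]
opening: 0.221
grasp_force: 59.2
```

```bash
python3 - <<'E'
from h import *
from bench import vision
m=np.load('m.npy');t=tip_now()[0];print((t-mw(m,SEAM[6])[0]).round(4))
s=snap('scene','e_scene',(295,215,365,290),5.7);d=snap('side','e_side',(180,120,250,195),5.7)
print(((proj(s,[t,mw(m,SEAM[6])[0]])-[295,215]+.5)*5.7).round(),((proj(d,[t,mw(m,SEAM[6])[0]])-[180,120]+.5)*5.7).round())
cv2.imwrite('pics/e.png',np.hstack([cv2.imread('pics/e_scene.png'),cv2.imread('pics/e_side.png')]))
E
```

```text
[0.0002 0.0003 0.0031]
[[173. 215.]
 [172. 218.]] [[224. 308.]
 [225. 313.]]
```

View pics/e.png

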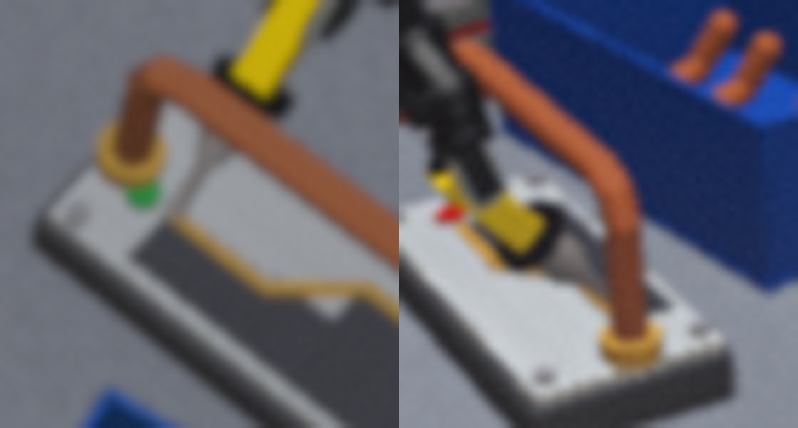

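The end view shows the tip on the bead's green end at (175,212). Now I'll back out along the pen's axis.

Emit:
servo_tool --steps '[{"dx":-0.06,"dy":0.008,"dz":0.07,"wx":0,"wy":0,"wz":0},{"dx":-0.18,"dy":0.02,"dz":0.21,"wx":0,"wy":0,"wz":0},{"dx":-0.33,"dy":0.04,"dz":0.4,"wx":0,"wy":0,"wz":0},{"dx":-0.48,"dy":0.06,"dz":0.58,"wx":0,"wy":0,"wz":0},{"dx":-0.65,"dy":0.08,"dz":0.8,"wx":0,"wy":0,"wz":0}]'

```text
time_s: 14.55
eef_pos: [0.5003, 0.1408, 0.1963]
eef_rot: [0.173, 0.065, 0.983, -0.012]
wrist_force: [-0.6, 1.3, -1.6]
opening: 0.218
grasp_force: 59.1
```

Emit:
servo_tool --steps '[{"dx":-0.1,"dy":-0.15,"dz":0.1,"wx":0,"wy":0,"wz":0},{"dx":-0.15,"dy":-0.35,"dz":0.1,"wx":0,"wy":0,"wz":0},{"dx":-0.15,"dy":-0.6,"dz":0.1,"wx":0,"wy":0,"wz":0},{"dx":-0.15,"dy":-0.8,"dz":0.1,"wx":0,"wy":0,"wz":0},{"dx":-0.15,"dy":-1.0,"dz":0.1,"wx":0,"wy":0,"wz":0}]'

```text
time_s: 14.97
eef_pos: [0.4864, 0.0402, 0.2068]
eef_rot: [0.175, 0.065, 0.982, -0.012]
wrist_force: [1.4, -0.2, -0.7]
opening: 0.22
grasp_force: 59.1
```

```bash
python3 - <<'E'
from h import *
print(tip_now());plan(*pose([.6147,-.1858,.135],0,yaw0))
E
```

```text
(array([0.55377581, 0.03192928, 0.13601255]), array([-0.63869134,  0.084869  ,  0.76476834]))
d [ 1.221 -2.272  0.261] w [0.0051 0.2232 0.0668] deg 42.0
```

Emit:
servo_tool --steps '[{"dx":0.06,"dy":-0.15,"dz":0.05,"wx":0,"wy":0.015,"wz":0.005},{"dx":0.14,"dy":-0.3,"dz":0.1,"wx":0,"wy":0.03,"wz":0.01},{"dx":0.22,"dy":-0.45,"dz":0.15,"wx":0.001,"wy":0.045,"wz":0.014},{"dx":0.3,"dy":-0.62,"dz":0.2,"wx":0.001,"wy":0.062,"wz":0.019},{"dx":0.4,"dy":-0.8,"dz":0.25,"wx":0.002,"wy":0.08,"wz":0.024}]'

```text
time_s: 15.38
eef_pos: [0.5266, -0.0397, 0.2321]
eef_rot: [0.049, 0.026, 0.998, -0.01]
wrist_force: [0.7, -0.5, -0.9]
opening: 0.221
grasp_force: 59.1
```

Emit:
servo_tool --steps '[{"dx":0.08,"dy":-0.17,"dz":0.01,"wx":0,"wy":0.018,"wz":0.005},{"dx":0.16,"dy":-0.34,"dz":0.02,"wx":0.001,"wy":0.036,"wz":0.01},{"dx":0.25,"dy":-0.5,"dz":0.03,"wx":0.001,"wy":0.054,"wz":0.016},{"dx":0.33,"dy":-0.66,"dz":0.04,"wx":0.002,"wy":0.072,"wz":0.022},{"dx":0.41,"dy":-0.8,"dz":0.05,"wx":0.002,"wy":0.09,"wz":0.027}]'

```text
time_s: 15.8
eef_pos: [0.5681, -0.1202, 0.2368]
eef_rot: [-0.092, -0.017, 0.996, -0.009]
wrist_force: [0.0, 0.5, -0.9]
opening: 0.219
grasp_force: 59.1
```

Emit:
servo_tool --steps '[{"dx":0.1,"dy":-0.17,"dz":0,"wx":0,"wy":0.018,"wz":0.005},{"dx":0.2,"dy":-0.34,"dz":0,"wx":0.001,"wy":0.036,"wz":0.01},{"dx":0.3,"dy":-0.5,"dz":0,"wx":0.001,"wy":0.05,"wz":0.015},{"dx":0.41,"dy":-0.65,"dz":0,"wx":0.001,"wy":0.053,"wz":0.016},{"dx":0.41,"dy":-0.65,"dz":0,"wx":0.001,"wy":0.053,"wz":0.016}]'

```text
time_s: 16.22
eef_pos: [0.6099, -0.1867, 0.2347]
eef_rot: [-0.174, -0.042, 0.984, -0.008]
wrist_force: [-0.1, 0.7, -1.6]
opening: 0.215
grasp_force: 59.1
```

Emit:
servo_tool --steps '[{"dx":0,"dy":0,"dz":0,"wx":0,"wy":0,"wz":0},{"dx":0,"dy":0,"dz":0,"wx":0,"wy":0,"wz":0},{"dx":0,"dy":0,"dz":0,"wx":0,"wy":0,"wz":0},{"dx":0,"dy":0,"dz":0,"wx":0,"wy":0,"wz":0},{"dx":0,"dy":0,"dz":0,"wx":0,"wy":0,"wz":0}]'

```text
time_s: 16.63
eef_pos: [0.6086, -0.1836, 0.2368]
eef_rot: [-0.173, -0.043, 0.984, -0.008]
wrist_force: [0.0, 0.7, -2.1]
opening: 0.221
grasp_force: 59.1
```

```bash
python3 - <<'E'
from h import *
print(tip_now());plan(*pose([.6140,-.1860,.100],0,yaw0))
c=snap('wrist','w3')
h=cv2.cvtColor(c['frame'],cv2.COLOR_RGB2HSV);m=cv2.inRange(h,np.array((22,150,170)),np.array((35,255,255)))
nn,l,s,ce=cv2.connectedComponentsWithStats(m);i=1+np.argmax(s[1:,4]);print(s[i],ce[i])
E
```

```text
(array([ 0.61482556, -0.18243752,  0.13887787]), array([-6.11344733e-05,  8.35761634e-04,  9.99999649e-01]))
d [-0.008 -0.036 -0.389] w [ 0.0003  0.     -0.0001] deg 0.1
[ 234  227   51   52 1473] [259.10930075 251.89205703]
```

The pen hasn't moved in the hand, so I'll align and lower it.

Emit:
servo_tool --steps '[{"dx":0,"dy":-0.02,"dz":0,"wx":0,"wy":0,"wz":0},{"dx":-0.005,"dy":-0.035,"dz":-0.1,"wx":0,"wy":0,"wz":0},{"dx":-0.005,"dy":-0.035,"dz":-0.22,"wx":0,"wy":0,"wz":0},{"dx":-0.005,"dy":-0.035,"dz":-0.34,"wx":0,"wy":0,"wz":0},{"dx":-0.005,"dy":-0.035,"dz":-0.39,"wx":0,"wy":0,"wz":0}]'

```text
time_s: 17.1
eef_pos: [0.6069, -0.1872, 0.1934]
eef_rot: [-0.175, -0.043, 0.984, -0.007]
wrist_force: [1.1, 0.1, -0.7]
opening: 0.219
grasp_force: 59.1
```

Emit:
servo_tool --steps '[{"dx":0,"dy":0,"dz":0,"wx":0,"wy":0,"wz":0},{"dx":0,"dy":0,"dz":0,"wx":0,"wy":0,"wz":0},{"dx":0,"dy":0,"dz":0,"wx":0,"wy":0,"wz":0},{"dx":0,"dy":0,"dz":0,"wx":0,"wy":0,"wz":0},{"dx":0,"dy":0,"dz":0,"wx":0,"wy":0,"wz":0}]'

```text
time_s: 17.52
eef_pos: [0.6087, -0.1878, 0.1978]
eef_rot: [-0.173, -0.043, 0.984, -0.008]
wrist_force: [-0.1, -0.4, -0.3]
opening: 0.219
grasp_force: 59.1
```

```bash
python3 - <<'E'
from h import *
print(tip_now());plan(*pose([.6145,-.1859,.016],0,yaw0))
E
```

```text
(array([ 0.61494395, -0.18674325,  0.09985776]), array([-4.06265191e-04,  1.13433474e-03,  9.99999274e-01]))
d [-0.004  0.007 -0.839] w [0.0004 0.0001 0.0001] deg 0.1
```

Emit:
servo_tool --steps '[{"dx":-0.004,"dy":0.007,"dz":-0.05,"wx":0,"wy":0,"wz":0},{"dx":-0.004,"dy":0.007,"dz":-0.12,"wx":0,"wy":0,"wz":0},{"dx":-0.004,"dy":0.007,"dz":-0.2,"wx":0,"wy":0,"wz":0},{"dx":-0.004,"dy":0.007,"dz":-0.3,"wx":0,"wy":0,"wz":0},{"dx":-0.004,"dy":0.007,"dz":-0.4,"wx":0,"wy":0,"wz":0}]'

```text
time_s: 17.93
eef_pos: [0.6076, -0.1869, 0.1556]
eef_rot: [-0.174, -0.043, 0.984, -0.008]
wrist_force: [-0.5, 1.2, -0.5]
opening: 0.22
grasp_force: 59.1
```

Emit:
servo_tool --steps '[{"dx":0,"dy":0,"dz":-0.1,"wx":0,"wy":0,"wz":0},{"dx":0,"dy":0,"dz":-0.2,"wx":0,"wy":0,"wz":0},{"dx":0,"dy":0,"dz":-0.28,"wx":0,"wy":0,"wz":0},{"dx":0,"dy":0,"dz":-0.34,"wx":0,"wy":0,"wz":0},{"dx":0,"dy":0,"dz":-0.37,"wx":0,"wy":0,"wz":0}]'

```text
time_s: 18.35
eef_pos: [0.6074, -0.1868, 0.1185]
eef_rot: [-0.174, -0.043, 0.984, -0.008]
wrist_force: [-0.5, 0.9, -0.7]
opening: 0.218
grasp_force: 59.1
```

Emit:
servo_tool --steps '[{"dx":0,"dy":0,"dz":-0.02,"wx":0,"wy":0,"wz":0},{"dx":0,"dy":0,"dz":-0.04,"wx":0,"wy":0,"wz":0},{"dx":0,"dy":0,"dz":-0.06,"wx":0,"wy":0,"wz":0},{"dx":0,"dy":0,"dz":-0.06,"wx":0,"wy":0,"wz":0},{"dx":0,"dy":0,"dz":-0.06,"wx":0,"wy":0,"wz":0}]'

```text
time_s: 18.77
eef_pos: [0.6081, -0.187, 0.1143]
eef_rot: [-0.173, -0.043, 0.984, -0.008]
wrist_force: [0.1, 0.1, -0.6]
opening: 0.219
grasp_force: 59.1
```

```bash
python3 - <<'E'
from h import *
from bench import ctrl
print(tip_now(),ctrl.get_obs()['wrist_force'])
R=Ro.from_quat(np.roll(ctrl.get_obs()['eef_rot'],-1));print(R.apply([0,0,1]))
E
```

```text
(array([ 0.61424921, -0.185927  ,  0.01639278]), array([3.37657645e-04, 8.01049349e-04, 9.99999622e-01])) [ 0.13205335  0.10531511 -0.57031652]
[-0.34025477 -0.03095158 -0.93982376]
```

Emit:
servo_tool --steps '[{"dx":0,"dy":0,"dz":-0.01,"wx":0,"wy":0,"wz":0},{"dx":0,"dy":0,"dz":-0.012,"wx":0,"wy":0,"wz":0},{"dx":0,"dy":0,"dz":-0.012,"wx":0,"wy":0,"wz":0},{"dx":0,"dy":0,"dz":-0.012,"wx":0,"wy":0,"wz":0},{"dx":0,"dy":0,"dz":-0.012,"wx":0,"wy":0,"wz":0}]'

```text
time_s: 19.18
eef_pos: [0.608, -0.187, 0.1129]
eef_rot: [-0.173, -0.043, 0.984, -0.008]
wrist_force: [1.0, 0.6, -1.6]
opening: 0.221
grasp_force: 59.2
```

Emit:
servo_tool --steps '[{"dx":0,"dy":0,"dz":0,"wx":0,"wy":0,"wz":0},{"dx":0,"dy":0,"dz":0,"wx":0,"wy":0,"wz":0},{"dx":0,"dy":0,"dz":0,"wx":0,"wy":0,"wz":0},{"dx":0,"dy":0,"dz":0,"wx":0,"wy":0,"wz":0},{"dx":0,"dy":0,"dz":0,"wx":0,"wy":0,"wz":0}]' --jaw 1

```text
time_s: 19.6
eef_pos: [0.6079, -0.187, 0.1129]
eef_rot: [-0.173, -0.043, 0.984, -0.008]
wrist_force: [0.6, -0.3, 0.3]
opening: 0.912
grasp_force: 0.0
```

Emit:
servo_tool --steps '[{"dx":0,"dy":0,"dz":0,"wx":0,"wy":0,"wz":0},{"dx":0,"dy":0,"dz":0,"wx":0,"wy":0,"wz":0},{"dx":0,"dy":0,"dz":0,"wx":0,"wy":0,"wz":0},{"dx":0.03,"dy":0.003,"dz":0.09,"wx":0,"wy":0,"wz":0},{"dx":0.07,"dy":0.006,"dz":0.19,"wx":0,"wy":0,"wz":0}]'

```text
time_s: 20.02
eef_pos: [0.6145, -0.1862, 0.1318]
eef_rot: [-0.174, -0.043, 0.984, -0.008]
wrist_force: [-0.0, 0.5, -0.2]
opening: 1.004
grasp_force: 0.0
```

Emit:
servo_tool --steps '[{"dx":0.06,"dy":0.005,"dz":0.16,"wx":0,"wy":0,"wz":0},{"dx":0.12,"dy":0.01,"dz":0.34,"wx":0,"wy":0,"wz":0},{"dx":0.2,"dy":0.018,"dz":0.55,"wx":0,"wy":0,"wz":0},{"dx":0.28,"dy":0.025,"dz":0.77,"wx":0,"wy":0,"wz":0},{"dx":0.36,"dy":0.032,"dz":1.0,"wx":0,"wy":0,"wz":0}]'

```text
time_s: 20.43
eef_pos: [0.6516, -0.183, 0.2341]
eef_rot: [-0.173, -0.043, 0.984, -0.008]
wrist_force: [-0.8, -0.8, 0.1]
opening: 1.002
grasp_force: 0.0
```

Emit:
servo_tool --steps '[{"dx":0.03,"dy":0,"dz":0.1,"wx":0,"wy":0,"wz":0},{"dx":0.03,"dy":0,"dz":0.1,"wx":0,"wy":0,"wz":0},{"dx":0.03,"dy":0,"dz":0.1,"wx":0,"wy":0,"wz":0},{"dx":0.03,"dy":0,"dz":0.1,"wx":0,"wy":0,"wz":0},{"dx":0.03,"dy":0,"dz":0.1,"wx":0,"wy":0,"wz":0}]'

```text
time_s: 20.85
eef_pos: [0.6528, -0.183, 0.2398]
eef_rot: [-0.175, -0.043, 0.984, -0.007]
wrist_force: [0.3, -0.6, 0.4]
opening: 1.003
grasp_force: 0.0
```

```bash
python3 - <<'E'
from h import *;import pickle
c=snap('side','f_side')
print(blob(c,(22,150,60),(35,255,255),(270,175,295,210)),'was [11,26],282.4,195.3')
D=pickle.load(open('c0.pkl','rb'))['side'];d=cv2.absdiff(c['frame'],D['frame'])[150:330,160:360].max(2);print((d>60).sum())
cv2.imwrite('pics/f.png',cv2.resize(c['frame'][100:250,200:350],None,fx=4,fy=4,interpolation=2)[:,:,::-1])
E
```

```text
[([7, 8, 11, 26, 236], [282.4, 195.3])] was [11,26],282.4,195.3
0
```

View pics/f.png

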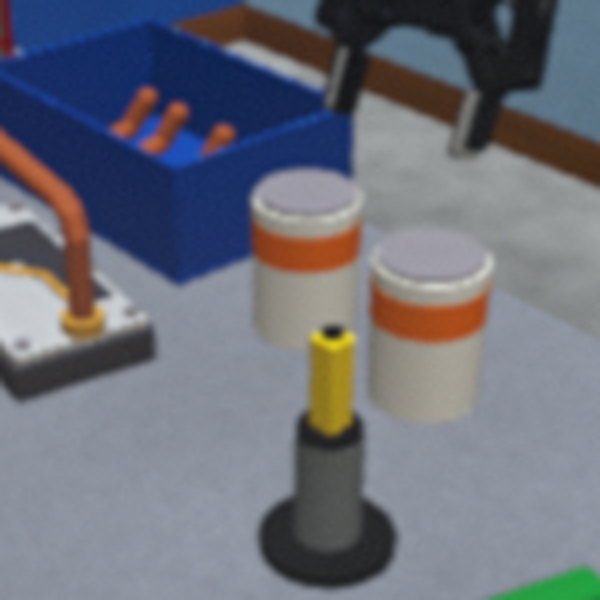

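The pen stands upright in its stand, with its handle at the same pixel position as at the start, and the gripper is clear.

```bash
python3 -c "
from bench import workorder;print(workorder.hand_in())"
```

```text
the job is handed in; nothing more can be done
None
```

The pen's tip went along the whole seam from red to green, about 3 mm above the bead by the arm's readings; the pen is back upright in its stand and the job is handed in, but no verdict came back.

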